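# Lock the washing cup into its spring bayonet dock

### The arm

A 6-joint arm with a two-finger parallel gripper is mounted at the origin on the work surface. World frame = base frame: x ahead of the robot, y to its left, z up, the work surface at z = 0. Lengths are in m, angles in rad, forces in N, time in s.
With the tool pointing down it reaches from about 0.375 to 0.9 m from the base axis. Payload 3.1 kg.
Tool frame: the origin (TCP) lies at the very end of the fingers, on their centre line; the grasp point (between the pads) lies 19 mm behind it; z points along the fingers, x is the direction in which the jaws open and shut, and the axes are right-handed (so a half turn about z gives the same grasp; the last joint's range is limited). The gripper opens to 85 mm and grips with 20 to 120 N. Pads are 22 mm wide; open, the fingers measure 114 mm over their backs; the gripper's body (76 mm by 85 mm) begins 54 mm behind the grasp point. The pads swing forward as they close: fully open they stand 13 mm farther back than shut.
Start: joints at [-1.367, 0.527, 1.433, -0, 1.181, -0.178], TCP at [0.233, -0.58, 0.231] pointing down, gripper open.
Joint ranges: [-3.08, 3.08], [-0.75, 2.2], [0.22, 2.44], [-1.43, 4.57], [0, 2.65], [-2.85, 2.85]. Speed limits (rad/s): [2.79, 2.79, 3.14, 3.14, 3.14, 3.14].

### API

Orientations are given as a unit quaternion [w, x, y, z].
In Python, from workcell import ctrl gives the robot as it stands.
- The arm moves only by the shell command python3 -m inch 'ROWS' [FORCE]. ROWS is a JSON object of lists of equal length, an entry for each row: "dp": the shift along the tool's x, y, z in m, a list of three; "dr": the turn, a rotation vector about the tool's x, y, z in rad, a list of three; "hand": the closure, from 0 (fully open) to 1 (shut). A call has 1 to 5 rows; each row is the pose to reach, as a shift and turn from the pose commanded when the call began, along the tool's axes at that moment; what a row does not reach only later rows make up. A row lasts 1/8 s, in which the tool goes at most 62.5 mm and 10.7 degrees, less where a joint would pass 70% of its speed; a pose out of reach is approached as far as the arm can. A call with a gripper value outside its range is refused whole. The fingers move at their own pace and stop on an object; FORCE is the grip in N (left out, the last holds). Time passes only in rows, so rows that repeat a pose let the fingers close. It gives the time, the measured TCP pose, the force and the opening at its end, in the units of the state.
- ctrl.sense(): the state, without advancing time (a new reading comes with each control period).
- ctrl.grab_frame(name): name is "side" or "top" or "wrist"; returns the picture (480x640x3 uint8, blue, green, red); there is no depth.
- ctrl.get_calibration(name): a dict with "mtx" (3x3 intrinsics, pixels), "k1" (the pictures are not rectified: a ray, as slopes to the right and down, at radius r is drawn at 1 + k1 r^2 times it, then the intrinsics apply), "R" (3x3) and "t" (3): a world point X has camera coordinates R X + t; the wrist camera has in their place "hand_eye" (4x4, takes a point from camera to tool coordinates, whose origin is the TCP and whose axes are the tool frame's). Camera axes: x right, y down, z forward; pixel columns grow to the right and rows downward; lengths in m; the calibration is good to about 2 mm. A picture is of the moment at which its call begins: read the wrist's pose just before it. get_calibration takes no time and is no camera call.
- ctrl.close_job(): hands the job in, once; it reports no verdict.
The state is a dict: "time": time; "joint_positions": joint angles; "dq": joint speeds; "tau": joint torques, N m; "eef_pos": TCP position; "tool_rot": TCP orientation; "wrist_force": force on the tool from outside, world axes, zero at the start; "wrist_torque": the same for the moment, N m; "grip_width": finger opening in m.
Only numpy, scipy, OpenCV 4.12 (cv2) and the standard library are available. Lean on these libraries where they do the work, as an engineer would, in place of code of your own. Each camera call takes 0.05 s, during which the arm holds its last target.

### The job

Pick up the empty ribbed washing cup, set its bayonet foot into the grey dock, press it down against the spring, twist it clockwise (seen from above) to the stop and let it rise into its notches, so that it stays locked upright in the dock with nothing holding it. Feel gently for the slots rather than forcing the cup, keep it upright, and leave the dock's neighbours (orc board, palette, magnifier, tweezers, paint pots) where they are.

Things in the scene. Friction and masses are not known exactly. Their poses are not given: they have to be found in the camera images.
- cup: Empty blue plastic washing cup, finely ribbed, 86 mm tall, about 0.13 kg, standing upright. Origin: centre of the foot's underside; z up its axis. z=30 to 86 mm: round open cup, outer diameter 58 mm, wall 3 mm. z=0 to 30 mm: grey round foot, diameter 38 mm, bottom edge bevelled 2.5 mm. Two red stripes down the outside, on the +x and -x sides, stand over the bayonet pins.
- cup_grip (a point): Point on the cup's axis, 70 mm above its underside (16 mm below the rim): a good height to grip the cup across its outside, in any direction.
- cup_pin (a point): Point on the cup's axis, 9 mm above its underside, where a round steel cross pin of 7 mm diameter runs through the foot along the cup's x axis. Its ends stick out on both sides to 27.5 mm from the axis: the two bayonet pins. A half turn of the cup gives the same fit.
- dock: Grey square bayonet dock, 104 x 104 mm, 40 mm high, fixed to the shelf. Origin: centre of its underside, z up along the socket axis. In it is a round aluminium insert with two opposite pin slots roughly along the dock's x axis, clamped at an unmeasured angle up to 23 degrees either way from that axis; it stays at that angle. More than 60 N between cup and dock is forcing it.
- dock_mouth (a point): Centre of the socket mouth, on the dock's top face. Bore 41 mm (1.5 mm play all round the foot); the pin slots are 10 mm wide, each marked by a red bar on the top face. With the pins not over the slots, the foot enters 5.5 mm and the pins then rest on the top face. Over the slots the cup goes on down.
- dock_spring (a point): Where the cup's underside meets the spring plunger, 8 mm below the mouth: 3 N there, then 0.4 N more per mm; let go, the cup floats here. At 22 to 27 mm below the mouth (8.5 to 10.5 N; 27 is bottom) the cup can be twisted 45 degrees clockwise, seen from above, under the lands to a hard stop (0.2 N m shows it; 1 N m is too much). Anticlockwise is blocked.
- dock_locked (a point): Where the cup's underside is once locked, on the socket axis, 17.5 mm below the mouth. Let up at the stop, the pins rise 4.5 mm from under the lands into notches 10 mm wide and the spring holds them there. Let up short of the notches, the cup only hangs under the lands, 22 mm below the mouth: not locked.
- orc_board: Cork board 110 x 240 mm, 12 mm thick, with three grey and black primed orcs 38 mm tall. Origin: centre of the underside. Leave alone.
- palette: Ivory ceramic palette 100 x 150 mm, 15 mm high. Origin: centre of the underside. Leave alone.
- magnifier: Hand magnifier with smoked acrylic lens, 82 mm disc 8 mm high at the origin (underside), black handle to 126 mm along its -x. Leave alone.
- tweezers_a: Stainless tweezers 125 mm long along x, 8 mm high, lying flat; origin mid-length on the underside. Leave alone.
- tweezers_b: A second such pair of tweezers. Leave alone.
- pot_green: Green paint pot with white cap, 34 mm diameter, 42 mm high; origin under its centre. Leave alone.
- pot_red: Red paint pot with white cap, same size; origin under its centre. Leave alone.
Things that resemble listed ones, but are neither listed nor needed, are in the scene too. Of the things shaped like the dock, the grey one is meant. There is more than one size of the cup; the job needs the larger.

How it is judged:
By the outcome, as a careful person would: the job done as asked, in the order asked, and still so for the second after the job is handed in, with the robot touching nothing.
It also fails if it takes over 72 s, if anything falls off the work surface, if the arm or the gripper's body presses on something with over 40 N, if the wrist force passes 120 N, or if a joint passes its speed limit or range.

## Working session

There is one attempt and no reset: what is moved stays moved. The work goes in short steps, Python scripts to look and compute and a shell command to move; the robot and the scene stay as the last step left them, time stands still between calls to the robot, and variables do not carry over. Pictures are saved under pics/ and viewed, and the job is handed in when it is done.

```bash
mkdir -p pics; ls; python3 - <<'E'
from workcell import ctrl
import cv2
print(ctrl.sense())
for n in ["side","top","wrist"]:
    cv2.imwrite(f"pics/{n}0.png",ctrl.grab_frame(n)); print(n,ctrl.get_calibration(n))
E
```

```text
pics
{'time': 0.0, 'joint_positions': array([-1.36750982e+00,  5.28495219e-01,  1.43388435e+00,  2.13219462e-05,
        1.18140909e+00, -1.78485635e-01]), 'dq': array([ 6.12501311e-04, -2.16711361e-03,  2.34324352e-05,  8.65604620e-04,
       -4.51780471e-04,  1.37496423e-03]), 'tau': array([-2.09188661e-04, -4.42354918e+01, -1.78025436e+01, -5.01182558e-05,
        8.50678305e-03,  1.04115782e-05]), 'eef_pos': array([ 0.23274919, -0.5792812 ,  0.23032148]), 'tool_rot': array([-7.73776654e-04,  8.28419106e-01, -5.60107650e-01, -7.79090835e-04]), 'wrist_force': array([-0.51430425, -0.55743165,  0.05347535]), 'wrist_torque': array([ 0.02235143, -0.02810041, -0.04555539]), 'grip_width': 0.08527145659228783}
side {'mtx': array([[621.8728461 ,   0.        , 323.87473063],
       [  0.        , 621.8728461 , 232.96480981],
       [  0.        ,   0.        ,   1.        ]]), 'k1': -0.17452919483293147, 'R': array([[ 0.89157529, -0.45283871, -0.00553283],
       [-0.34401833, -0.66927686, -0.65857412],
       [ 0.29452486,  0.5890718 , -0.75249552]]), 't': array([-0.51491207,  0.21762338, 
[... 264 characters left out ...]
      [-0.98160223, -0.00649243, -0.19082692],
       [ 0.19084768, -0.00273856, -0.98161584]]), 't': array([-0.01511803,  0.57897795,  1.14452708])}
wrist {'mtx': array([[391.03448131,   0.        , 319.32154266],
       [  0.        , 391.03448131, 237.27902588],
       [  0.        ,   0.        ,   1.        ]]), 'k1': -0.07304280593571669, 'hand_eye': array([[ 9.99999921e-01,  2.11149884e-04, -3.35730444e-04,
         3.92451580e-04],
       [-1.01133962e-04,  9.54274095e-01,  2.98933005e-01,
        -7.67868664e-02],
       [ 3.83498535e-04, -2.98932947e-01,  9.54274041e-01,
        -1.43602623e-01],
       [ 0.00000000e+00,  0.00000000e+00,  0.00000000e+00,
         1.00000000e+00]])}
```

View pics/side0.png

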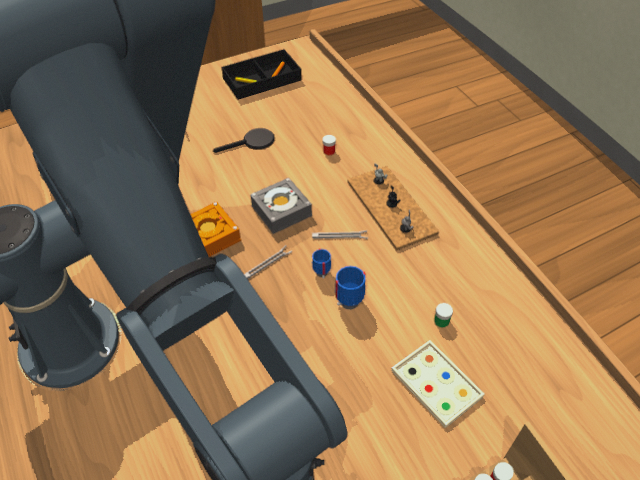

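View pics/top0.png

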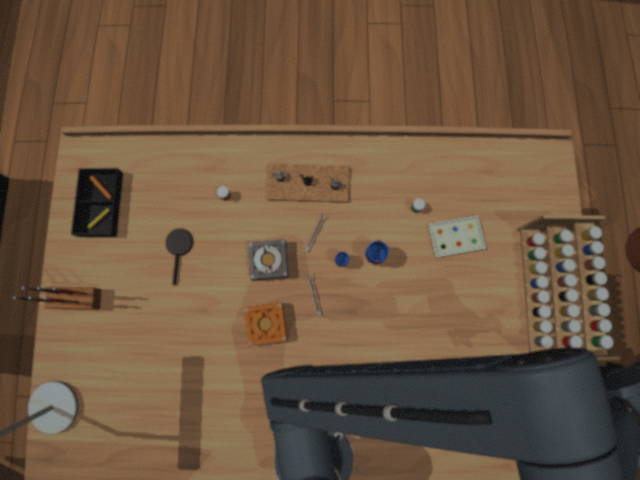

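View pics/wrist0.png

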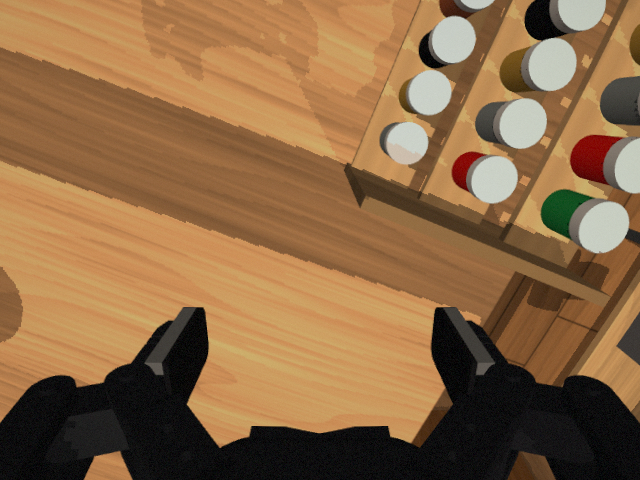

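Cups: large at side (350,287) / top (376,252) and small at side (321,262) / top (342,260). The job needs the larger one. Docks: grey at side (281,204) / top (268,260) and orange at side (214,228). The grey one is meant. I'll confirm both in enlarged crops.

```bash
python3 - <<'E'
import cv2,numpy as np
s=cv2.imread("pics/side0.png");t=cv2.imread("pics/top0.png")
a=cv2.resize(s[180:320,240:380],(560,560),interpolation=cv2.INTER_CUBIC)
cv2.imwrite("pics/c1.png",a)
b=cv2.resize(t[225:285,235:395],(800,300),interpolation=cv2.INTER_CUBIC)
cv2.imwrite("pics/c2.png",b)
E
```

```text
(no output)
```

View pics/c1.png

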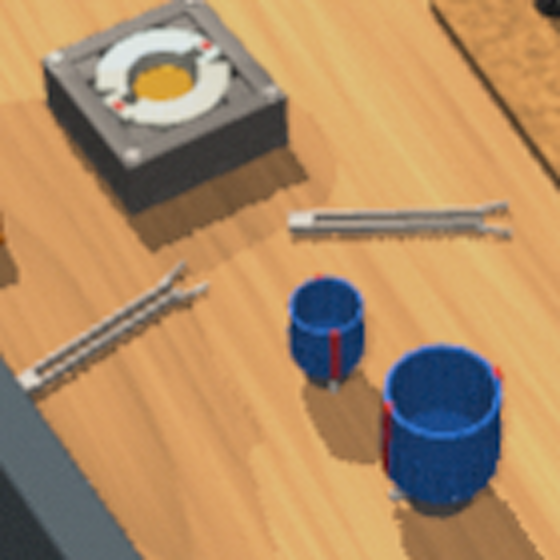

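View pics/c2.png

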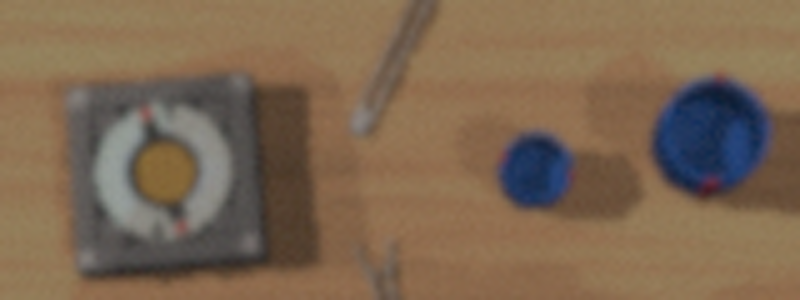

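Confirmed: the larger cup is at c1 (442,420), with red stripes at c1 (388,435) and (497,375). The grey dock has its insert centred at c1 (163,77). Its red bars are at c1 (206,45) and (118,105), and in the top crop at c2 (146,114) and (181,227).

```bash
cat > h.py <<'E'
from workcell import ctrl
import cv2,numpy as np
from scipy.spatial.transform import Rotation as Ro
from scipy.optimize import brentq
def rot(q): return Ro.from_quat([q[1],q[2],q[3],q[0]]).as_matrix()
def und(n,uv):
    c=ctrl.get_calibration(n);K=c["mtx"]
    d=np.array([(uv[0]-K[0,2])/K[0,0],(uv[1]-K[1,2])/K[1,1]]);rd=np.hypot(*d)
    r=brentq(lambda r:r*(1+c["k1"]*r*r)-rd,0,1.2) if rd>0 else 0
    return np.r_[d*(r/rd if rd else 1),1]
def ray(n,uv,st=None):
    c=ctrl.get_calibration(n);v=und(n,uv)
    if n!="wrist": return -c["R"].T@c["t"],c["R"].T@v
    R=rot(st["tool_rot"]);H=c["hand_eye"]
    return R@H[:3,3]+st["eef_pos"],R@H[:3,:3]@v
def atz(n,uv,z,st=None):
    o,d=ray(n,uv,st);return o+d*(z-o[2])/d[2]
def proj(n,X,st=None):
    c=ctrl.get_calibration(n)
    if n!="wrist": p=c["R"]@X+c["t"]
    else:
        R=rot(st["tool_rot"]);H=c["hand_eye"];p=H[:3,:3].T@(R.T@(X-st["eef_pos"])-H[:3,3])
    s=p[:2]/p[2];s=s*(1+c["k1"]*s@s);return s*c["mtx"][0,0]+c["mtx"][:2,2]
E
python3 - <<'E'
from h import *
np.set_printoptions(precision=4,suppress=True)
T=lambda x,y:(x/5+235-.4,y/5+225-.4);S=lambda x,y:(x/4+240-.4,y/4+180-.4)
print("cup",atz("top",T(711,136),.086),atz("side",S(442,391),.086))
print("dock",atz("top",T(164,172),.04),atz("side",S(163,77),.04))
for nm,a,b,z,n,f in [("cup",(720,79),(709,188),.086,"top",T),("cup",(497,373),(388,407),.084,"side",S),("dock",(146,114),(181,227),.04,"top",T),("dock",(206,45),(118,105),.04,"side",S)]:
    p,q=atz(n,f(*a),z),atz(n,f(*b),z);d=p-q;print(nm,n,p,q,np.linalg.norm(d),np.degrees(np.arctan2(d[1],d[0])),(p+q)/2)
s=ctrl.sense();print(rot(s["tool_rot"]))
# dock corners
for c in [(80,97),(242,82),(252,242),(88,261)]: print(atz("top",T(*c),.04))
E
```

```text
cup [ 0.5467 -0.167   0.086 ] [ 0.5487 -0.17    0.086 ]
dock [0.5325 0.129  0.04  ] [0.532 0.128 0.04 ]
cup top [ 0.5777 -0.1724  0.086 ] [ 0.5188 -0.1654  0.086 ] 0.05938842871327774 -6.796989974373724 [ 0.5482 -0.1689  0.086 ]
cup side [ 0.5786 -0.1714  0.084 ] [ 0.5217 -0.1653  0.084 ] 0.0572833701645461 -6.058424979261395 [ 0.5501 -0.1683  0.084 ]
dock top [0.565  0.1399 0.04  ] [0.502  0.1188 0.04  ] 0.06634088917028547 18.522007530287066 [0.5335 0.1294 0.04  ]
dock side [0.5645 0.1401 0.04  ] [0.5005 0.1196 0.04  ] 0.0672608920712314 17.75178189835276 [0.5325 0.1298 0.04  ]
[[ 0.3726 -0.928  -0.0003]
 [-0.928  -0.3726  0.0016]
 [-0.0016 -0.0003 -1.    ]]
[0.5743 0.1769 0.04  ]
[0.5834 0.087  0.04  ]
[0.4941 0.0797 0.04  ]
[0.4829 0.1694 0.04  ]
```

```bash
cat > go.py <<'E'
import sys
from h import *
# target x y z yaw(deg): prints dp, dr in tool axes incl. levelling
def go(x,y,z,yaw):
    s=ctrl.sense();R=rot(s["tool_rot"])
    a=np.radians(yaw);X=np.array([np.cos(a),np.sin(a),0]);Z=np.array([0,0,-1.]);Rt=np.c_[X,np.cross(Z,X),Z]
    print("dp",np.round(R.T@(np.array([x,y,z])-s["eef_pos"]),4),"dr",np.round(Ro.from_matrix(R.T@Rt).as_rotvec(),4),"t",round(s["time"],2),"pos",s["eef_pos"].round(4),"yaw",round(np.degrees(np.arctan2(R[1,0],R[0,0])),2),"F",s["wrist_force"].round(1),"T",s["wrist_torque"].round(2),"w",round(s["grip_width"],4))
go(*map(float,sys.argv[1:5]))
E
python3 go.py 0.548 -0.169 0.23 -20
```

```text
dp [-0.2635 -0.4455  0.0011] dr [-0.0009  0.0014 -0.8399] t 0.15 pos [ 0.2328 -0.5795  0.2306] yaw -68.12 F [1.1 0.6 0.3] T [ 0.05  0.06 -0.  ] w 0.0853
```

```bash
python3 -m inch '{"dp":[[-0.03,-0.05,0],[-0.06,-0.10,0],[-0.09,-0.15,0],[-0.12,-0.20,0],[-0.15,-0.25,0]],"dr":[[0,0,-0.16],[0,0,-0.32],[0,0,-0.48],[0,0,-0.64],[0,0,-0.84]],"hand":[0,0,0,0,0]}' 60; python3 go.py 0.548 -0.169 0.23 -20
```

```text
time: 0.78
eef_pos: [0.4099, -0.346, 0.2312]
tool_rot: [-0.0, 0.984, -0.177, 0.0]
wrist_force: [0.3, -0.7, 0.3]
grip_width: 0.0852
dp [ 0.0678 -0.2141  0.0012] dr [-0.0002 -0.     -0.0068] t 0.78 pos [ 0.4099 -0.346   0.2312] yaw -20.39 F [ 0.3 -0.7  0.3] T [-0.02 -0.01 -0.01] w 0.0852
```

```bash
python3 -m inch '{"dp":[[0.017,-0.054,0],[0.034,-0.107,0],[0.051,-0.16,0],[0.068,-0.214,0],[0.068,-0.214,0.03]],"dr":[[0,0,0],[0,0,0],[0,0,0],[0,0,0],[0,0,0]],"hand":[0,0,0,0,0]}'; python3 -m inch '{"dp":[[0,0,0]],"dr":[[0,0,0]],"hand":[0]}'; python3 - <<'E'
from h import *
s=ctrl.sense();im=ctrl.grab_frame("wrist");cv2.imwrite("pics/w1.png",im)
import pickle;pickle.dump(s,open("w1.pkl","wb"));print(s["eef_pos"])
for z in (.086,.03,0): print(proj("wrist",np.array([.548,-.1685,z]),s))
E
```

```text
time: 1.4
eef_pos: [0.5522, -0.1688, 0.203]
tool_rot: [0.001, 0.984, -0.177, 0.003]
wrist_force: [-0.6, -0.6, -0.8]
grip_width: 0.0857
time: 1.52
eef_pos: [0.5468, -0.1698, 0.1991]
tool_rot: [-0.001, 0.984, -0.179, -0.003]
wrist_force: [0.3, 0.4, -0.8]
grip_width: 0.0856
[ 0.54676781 -0.16976334  0.19911666]
[320.67000842 229.59028263]
[320.82101308 210.5154002 ]
[320.88272296 202.70384878]
```

View pics/w1.png

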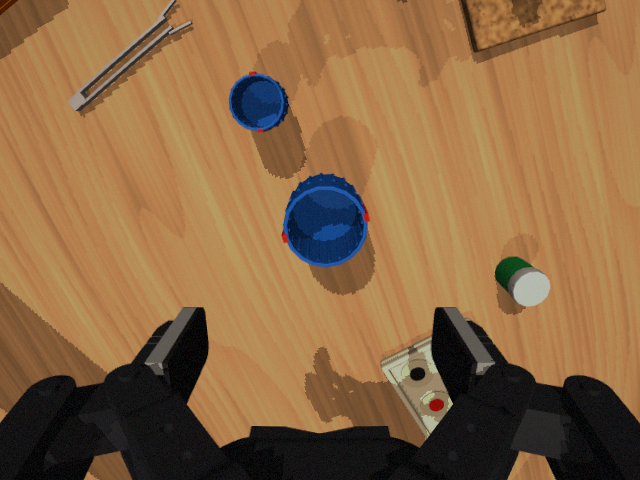

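The large cup's rim is centred at about (326,226). Its stripes are at (367,215) and (285,238), and the small cup is well clear at (259,102).

```bash
python3 - <<'E'
from h import *
import pickle
s=pickle.load(open("w1.pkl","rb"))
im=cv2.imread("pics/w1.png")[160:300,260:400];cv2.imwrite("pics/c3.png",cv2.resize(im,(700,700),interpolation=cv2.INTER_CUBIC))
print(atz("wrist",(326,226),.086,s))
p,q=[atz("wrist",u,.084,s) for u in((367.5,215),(284.5,238))];d=p-q;print(p,q,np.linalg.norm(d),np.degrees(np.arctan2(d[1],d[0])))
E
python3 go.py 0.549 -0.169 0.046 -20
```

```text
[ 0.55229858 -0.16738676  0.086     ]
[ 0.58132644 -0.17052953  0.084     ] [ 0.52213156 -0.16593046  0.084     ] 0.05937326859657432 -4.442598584399728
dp [ 0.0013 -0.0023  0.1544] dr [-0.0003  0.0033 -0.012 ] t 1.57 pos [ 0.5474 -0.1709  0.2004] yaw -20.69 F [-0.5 -0.5  0.4] T [ 0.09  0.   -0.05] w 0.0855
```

View pics/c3.png

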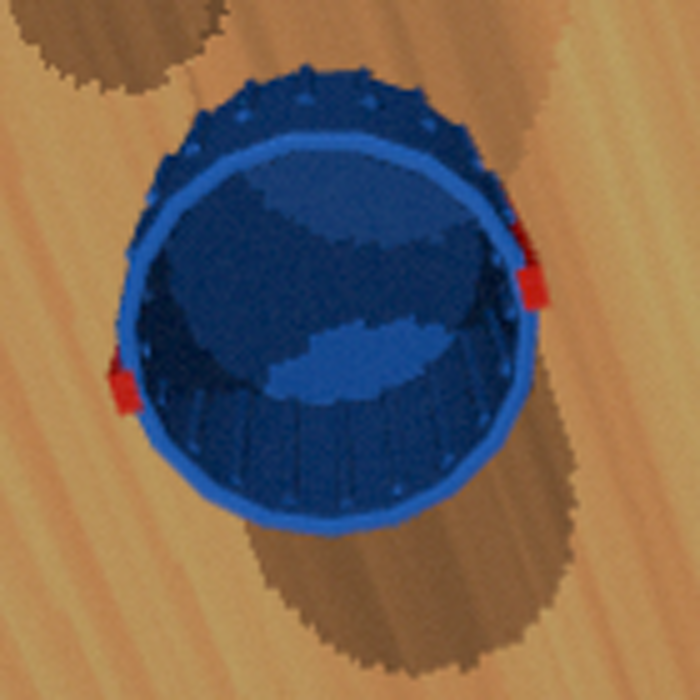

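```bash
python3 go.py 0.550 -0.168 0.046 -20; python3 -m inch '{"dp":[[0.003,-0.003,0.03],[0.003,-0.003,0.06],[0.003,-0.003,0.09],[0.003,-0.003,0.12],[0.003,-0.003,0.14]],"dr":[[0,0,0],[0,0,0],[0,0,0],[0,0,0],[0,0,0]],"hand":[0,0,0,0,0]}';  python3 go.py 0.550 -0.168 0.046 -20
```

```text
dp [ 0.0019 -0.0036  0.1544] dr [-0.0003  0.0033 -0.012 ] t 1.57 pos [ 0.5474 -0.1709  0.2004] yaw -20.69 F [-0.5 -0.5  0.4] T [ 0.09  0.   -0.05] w 0.0855
time: 2.2
eef_pos: [0.5521, -0.1712, 0.0611]
tool_rot: [0.0, 0.984, -0.181, 0.0]
wrist_force: [0.2, 0.2, 0.6]
grip_width: 0.0856
dp [-0.0031 -0.0022  0.0151] dr [ 0.0001 -0.0004 -0.0146] t 2.2 pos [ 0.5521 -0.1712  0.0611] yaw -20.83 F [0.2 0.2 0.6] T [0.02 0.05 0.04] w 0.0856
```

```bash
python3 - <<'E'
from h import *
s=ctrl.sense();im=ctrl.grab_frame("wrist");cv2.imwrite("pics/w2.png",im)
print(s["eef_pos"],proj("wrist",np.array([*s["eef_pos"][:2],.086]),s))
import pickle;pickle.dump(s,open("w2.pkl","wb"))
E
```

```text
[ 0.55209768 -0.17116924  0.06108367] [318.22140486 344.36993705]
```

View pics/w2.png

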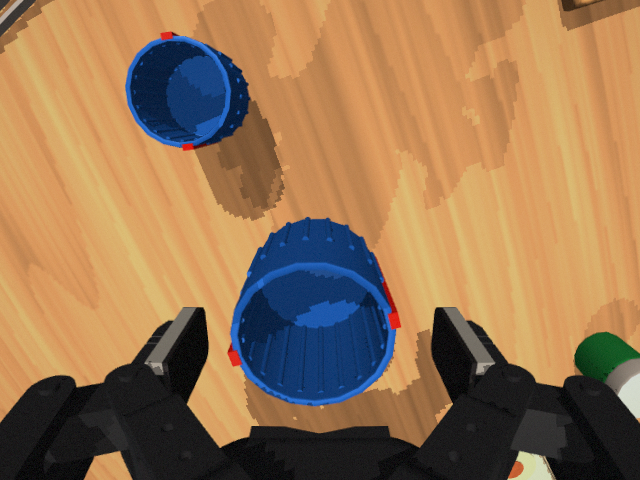

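The cup is between the open jaws. Its rim spans columns 232–395 and rows 262–404, with stripes at (395,321) and (234,356).

```bash
python3 - <<'E'
from h import *
import pickle
s=pickle.load(open("w2.pkl","rb"))
# fit rim: project circle radius .029 at z .086
from scipy.optimize import least_squares
obs=np.array([232,395,262,404.])
def f(p):
    th=np.linspace(0,2*np.pi,120)
    P=np.array([proj("wrist",np.array([p[0]+.029*np.cos(t),p[1]+.029*np.sin(t),.086]),s) for t in th])
    return np.r_[P[:,0].min(),P[:,0].max(),P[:,1].min(),P[:,1].max()]-obs
r=least_squares(f,[.55,-.169],x_scale=.01,diff_step=1e-3);print(r.x,r.fun)
p,q=[atz("wrist",u,.085,s) for u in((396,320),(234,355))];d=p-q;print((p+q)/2,np.linalg.norm(d),np.degrees(np.arctan2(d[1],d[0])))
E
python3 go.py 0.550 -0.168 0.046 -20
```

```text
[ 0.55136549 -0.16847058] [-1.72403994  1.72492326 -1.10677672  1.81874655]
[ 0.55124362 -0.16882368  0.085     ] 0.0588152136735236 -6.873942868095306
dp [-0.0016 -0.0021  0.013 ] dr [-0.0004  0.0034 -0.0147] t 2.25 pos [ 0.5508 -0.1705  0.059 ] yaw -20.84 F [-1.4 -0.7 -2.1] T [-0.04  0.   -0.02] w 0.0851
```

```bash
python3 -m inch '{"dp":[[0,-0.002,0.014],[0,-0.002,0.014],[0,-0.002,0.014],[0,-0.002,0.014],[0,-0.002,0.014]],"dr":[[0,0,0],[0,0,0],[0,0,0],[0,0,0],[0,0,0]],"hand":[0,0.2,0.4,0.7,1]}' 60; python3 -m inch '{"dp":[[0,0,0],[0,0,0],[0,0,0]],"dr":[[0,0,0],[0,0,0],[0,0,0]],"hand":[1,1,1]}';  python3 go.py 0.550 -0.168 0.046 -20
```

```text
time: 2.88
eef_pos: [0.5531, -0.1681, 0.0484]
tool_rot: [0.0, 0.984, -0.18, 0.001]
wrist_force: [-2.4, 0.3, 5.7]
grip_width: 0.0577
time: 3.25
eef_pos: [0.5531, -0.1681, 0.0484]
tool_rot: [0.0, 0.984, -0.18, 0.001]
wrist_force: [-2.0, 0.5, 6.5]
grip_width: 0.0576
dp [-0.003   0.001   0.0024] dr [ 0.0003 -0.0011 -0.0122] t 3.25 pos [ 0.5531 -0.1681  0.0484] yaw -20.7 F [-2.   0.5  6.5] T [0.   0.33 0.04] w 0.0576
```

```bash
python3 -m inch '{"dp":[[0,0,-0.02],[0,0,-0.05],[0,0,-0.08],[0,0,-0.08],[0,0,-0.08]],"dr":[[0,0,0],[0,0,0],[0,0,0],[0,0,0],[0,0,0]],"hand":[1,1,1,1,1]}';  python3 go.py 0.533 0.129 0.13 3.9;  python3 - <<'E'
from h import *
s=ctrl.sense();im=ctrl.grab_frame("wrist");cv2.imwrite("pics/w3.png",im)
cv2.imwrite("pics/s3.png",cv2.resize(ctrl.grab_frame("side")[140:340,220:440],(660,600)))
import pickle;pickle.dump(s,open("w3.pkl","wb"))
E
```

```text
time: 3.88
eef_pos: [0.5523, -0.1675, 0.1265]
tool_rot: [-0.0, 0.984, -0.18, -0.001]
wrist_force: [-0.4, -0.1, -1.4]
grip_width: 0.0576
dp [-0.1229 -0.2705 -0.0033] dr [-0.0005  0.0013 -0.4295] t 3.88 pos [ 0.5523 -0.1675  0.1265] yaw -20.71 F [-0.4 -0.1 -1.4] T [ 0.04 -0.01  0.02] w 0.0576
```

View pics/w3.png

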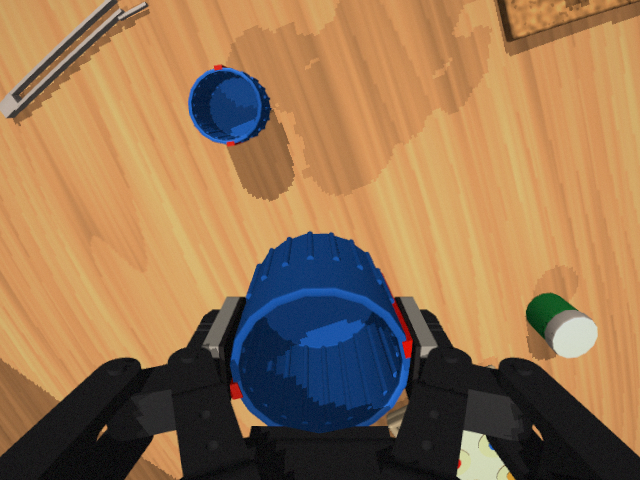

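View pics/s3.png

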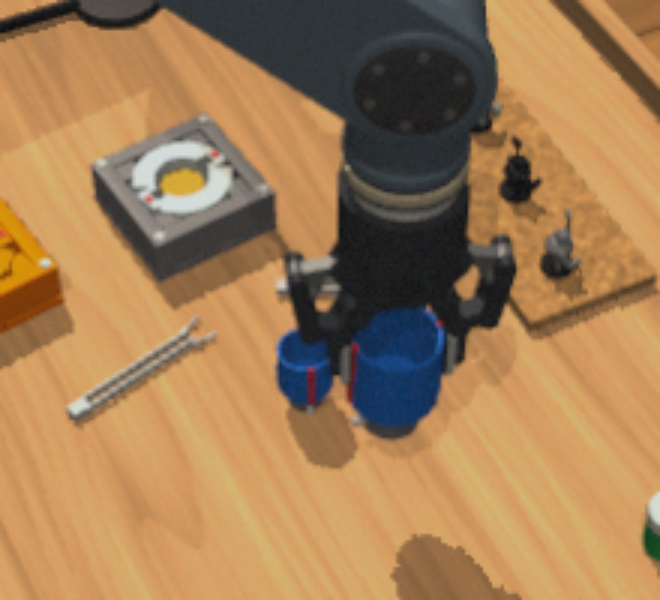

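The cup is lifted upright between the pads, with its stripes at (408,345) and (236,390). The rim spans columns 231–410 and rows 288–432.

```bash
python3 - <<'E'
from h import *
import pickle
from scipy.optimize import least_squares
s=dict(pickle.load(open("w3.pkl","rb")));s["eef_pos"]=np.zeros(3);s["tool_rot"]=[1,0,0,0]  # tool frame
im=cv2.imread("pics/w3.png")[270:440,220:420];cv2.imwrite("pics/c4.png",cv2.resize(im,(800,680),interpolation=cv2.INTER_CUBIC))
obs=np.array([231,410,288,432.])
def f(p):
    th=np.linspace(0,2*np.pi,120)
    P=np.array([proj("wrist",np.array([p[0]+.029*np.cos(t),p[1]+.029*np.sin(t),p[2]]),s) for t in th])
    return np.r_[P[:,0].min(),P[:,0].max(),P[:,1].min(),P[:,1].max()]-obs
r=least_squares(f,[0,0,-.037],x_scale=.01,diff_step=1e-3);print(r.x,r.fun)
p,q=[atz("wrist",u,-.0366,s) for u in((408,345),(236,390))];d=p-q;print((p+q)/2,np.linalg.norm(d),np.degrees(np.arctan2(d[1],d[0])))
E
```

```text
[ 0.00078874  0.00247076 -0.034104  ] [ 1.7715442  -1.77673117 -1.927056    2.29155924]
[ 0.00060701  0.00155484 -0.0366    ] 0.05846031836882658 -17.292945940607524
```

View pics/c4.png

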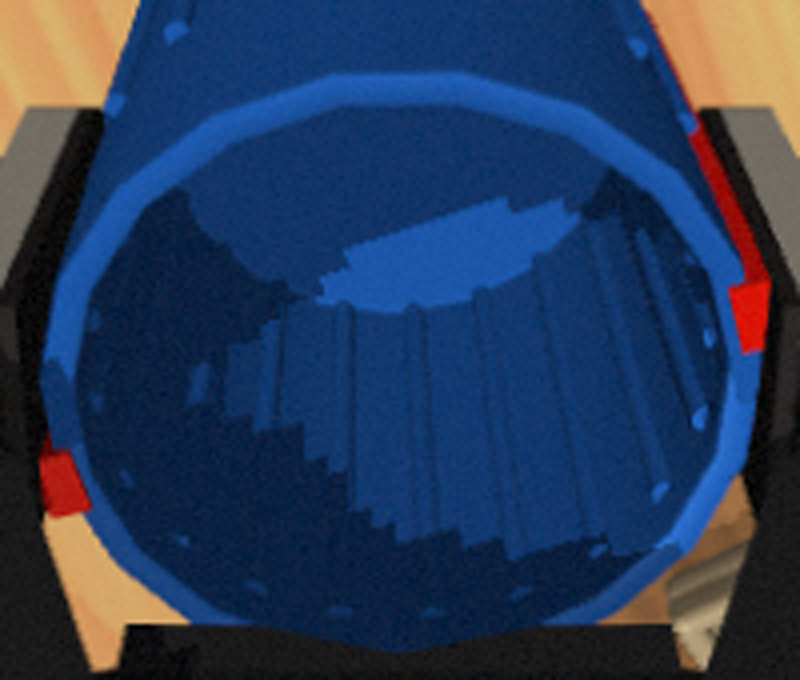

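```bash
python3 go.py 0.535 0.03 0.14 3;python3 -m inch '{"dp":[[-0.018,-0.036,-0.01],[-0.036,-0.072,-0.015],[-0.054,-0.108,-0.015],[-0.072,-0.144,-0.015],[-0.086,-0.179,-0.015]],"dr":[[0,0,-0.08],[0,0,-0.16],[0,0,-0.24],[0,0,-0.32],[0,0,-0.41]],"hand":[1,1,1,1,1]}';python3 -m inch '{"dp":[[0,0,0],[0,0,0],[0,0,0]],"dr":[[0,0,0],[0,0,0],[0,0,0]],"hand":[1,1,1]}';python3 go.py 0.533 0.129 0.13 3;  python3 - <<'E'
from h import *
s=ctrl.sense();im=ctrl.grab_frame("wrist");cv2.imwrite("pics/w4.png",im)
import pickle;pickle.dump(s,open("w4.pkl","wb"))
E
```

```text
dp [-0.0857 -0.1786 -0.0139] dr [-0.001   0.0028 -0.4139] t 3.98 pos [ 0.5519 -0.1674  0.1258] yaw -20.72 F [-0.7 -0.4 -2.1] T [0.03 0.02 0.01] w 0.0575
time: 4.6
eef_pos: [0.5345, 0.0314, 0.141]
tool_rot: [-0.0, 1.0, 0.026, -0.001]
wrist_force: [0.8, -0.2, -1.6]
grip_width: 0.0578
time: 4.97
eef_pos: [0.5359, 0.0289, 0.1419]
tool_rot: [0.0, 1.0, 0.023, -0.0]
wrist_force: [0.4, 0.3, -1.4]
grip_width: 0.0574
dp [ 0.0018 -0.1001  0.0119] dr [ 0.0002  0.0004 -0.0056] t 4.97 pos [0.5359 0.0289 0.1419] yaw 2.68 F [ 0.4  0.3 -1.4] T [ 0.03 -0.06  0.04] w 0.0574
```

View pics/w4.png

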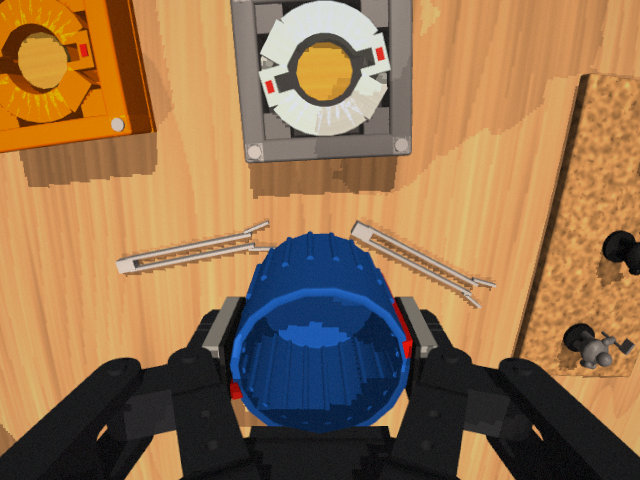

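```bash
python3 - <<'E'
import cv2
im=cv2.imread("pics/w4.png")[0:150,235:415];cv2.imwrite("pics/c5.png",cv2.resize(im,(720,600),interpolation=cv2.INTER_CUBIC))
E
```

```text
(no output)
```

View pics/c5.png

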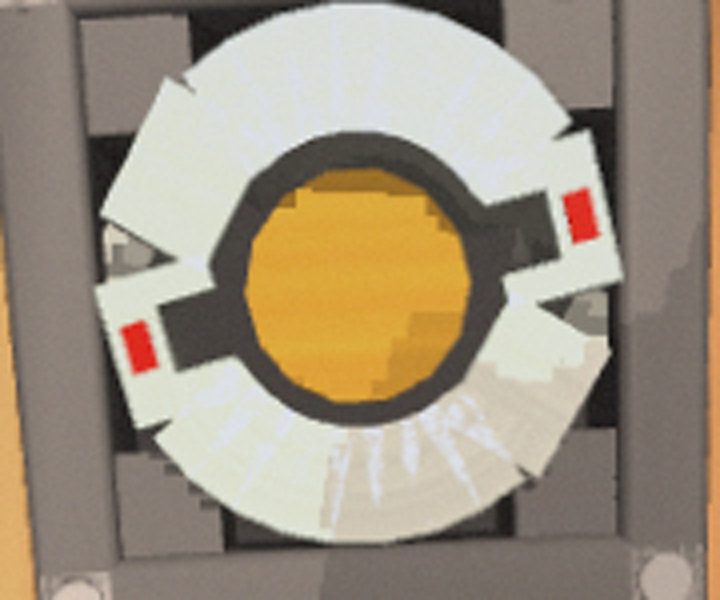

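Dock in the wrist view: the red bars are at c5 (581,216) and (140,347), and the bore edge is centred at about c5 (361,279).

```bash
python3 - <<'E'
from h import *
import pickle
s=dict(pickle.load(open("w4.pkl","rb")))
C=lambda x,y:(x/4+235-.4,y/4-.4)
for a,b in [((581,216),(140,347)),((552,222),(168,336))]:
    p,q=[atz("wrist",C(*u),.04,s) for u in(a,b)];d=p-q;print((p+q)/2,np.linalg.norm(d),np.degrees(np.arctan2(d[1],d[0])))
print(atz("wrist",C(361,279),.04,s))
t=dict(s);t["eef_pos"]=np.zeros(3);t["tool_rot"]=[1,0,0,0]
p,q=[atz("wrist",u,-.0366,t) for u in((407.5,349.5),(236.3,391))];d=p-q;print((p+q)/2,np.linalg.norm(d),np.degrees(np.arctan2(d[1],d[0])))
E
```

```text
[0.53437498 0.13131079 0.04      ] 0.06734379642084094 18.49209180477258
[0.53435394 0.13164076 0.04      ] 0.05859330844723463 18.47823751200809
[0.53471782 0.13160102 0.04      ]
[ 0.00054828  0.00274978 -0.0366    ] 0.05801077388950667 -16.12552548397502
```

```bash
python3 go.py 0.533 0.1315 0.108 2.7;python3 -m inch '{"dp":[[0.002,-0.035,0],[0.002,-0.07,0],[0.002,-0.1025,0],[0.002,-0.1025,0.02],[0.002,-0.1025,0.035]],"dr":[[0,0,0],[0,0,0],[0,0,0],[0,0,0],[0,0,0]],"hand":[1,1,1,1,1]}';python3 -m inch '{"dp":[[0,0,0],[0,0,0],[0,0,0]],"dr":[[0,0,0],[0,0,0],[0,0,0]],"hand":[1,1,1]}';python3 go.py 0.533 0.1315 0.108 2.7;  python3 - <<'E'
from h import *
s=ctrl.sense()
im=ctrl.grab_frame("side");cv2.imwrite("pics/s5.png",im);cv2.imwrite("pics/s5c.png",cv2.resize(im[120:245,220:360],(784,700)[:2] if 0 else (672,600),interpolation=cv2.INTER_CUBIC))
cv2.imwrite("pics/t5.png",cv2.resize(ctrl.grab_frame("top")[200:320,200:360],(800,600),interpolation=cv2.INTER_CUBIC))
import pickle;pickle.dump(s,open("w5.pkl","wb"))
E
```

```text
dp [ 0.0019 -0.1027  0.034 ] dr [ 0.0001  0.0002 -0.0005] t 5.03 pos [0.5359 0.0288 0.1421] yaw 2.67 F [-0.2  0.6 -1.9] T [-0.01 -0.04 -0.02] w 0.0576
time: 5.65
eef_pos: [0.5328, 0.132, 0.1067]
tool_rot: [0.0, 1.0, 0.024, -0.0]
wrist_force: [-0.1, 0.4, -1.6]
grip_width: 0.0578
time: 6.02
eef_pos: [0.5333, 0.132, 0.1079]
tool_rot: [-0.0, 1.0, 0.024, 0.001]
wrist_force: [0.5, -0.3, -1.6]
grip_width: 0.0577
dp [-0.0004  0.0005 -0.0001] dr [-0.     -0.0012  0.0006] t 6.03 pos [0.5333 0.132  0.1079] yaw 2.73 F [ 0.5 -0.3 -1.6] T [ 0.03 -0.03  0.01] w 0.0577
```

View pics/s5c.png

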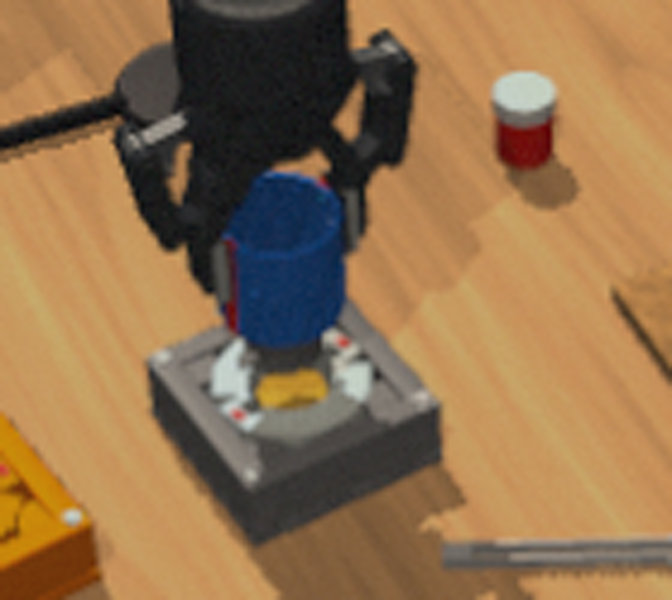

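View pics/t5.png

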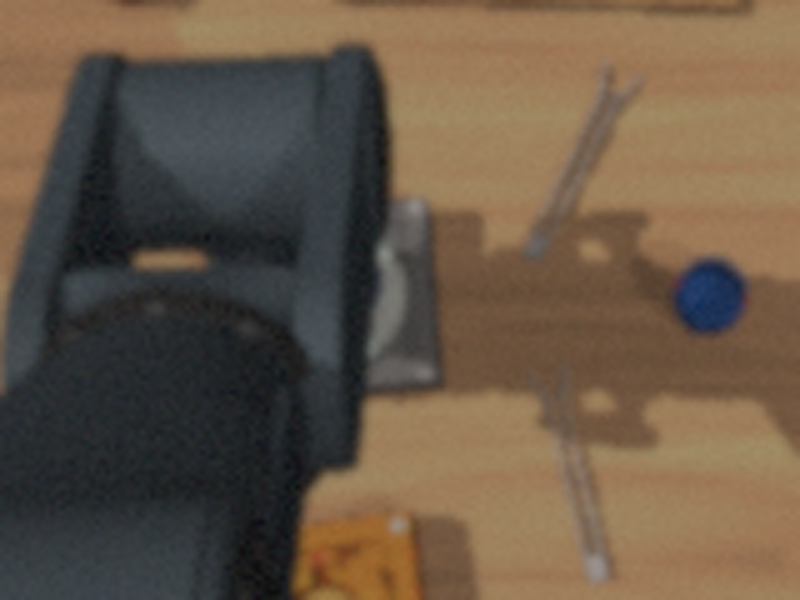

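```bash
python3 - <<'E'
from h import *
S=lambda x,y:(x/4.8+220-.4,y/4.8+120-.4)
for z in (.1435,.1455,.1475): print("rim",atz("side",S(287,212),z))
p,q=[atz("side",S(*u),.04) for u in((343,342),(238,415))];d=p-q;print((p+q)/2,np.linalg.norm(d),np.degrees(np.arctan2(d[1],d[0])))
p,q=[atz("side",S(*u),.1445) for u in((325,186),(232,243))];d=p-q;print("stripes",(p+q)/2,np.linalg.norm(d),np.degrees(np.arctan2(d[1],d[0])))
im=cv2.imread("pics/s5.png")[150:215,255:310];cv2.imwrite("pics/c6.png",cv2.resize(im,(660,780)[:2] if 0 else (507,600),interpolation=cv2.INTER_CUBIC))
for h,r in((.0595,.019),(.0895,.019),(.0895,.029),(.1455,.029)):
    P=np.array([proj("side",np.array([.5325+r*np.cos(t),.129+r*np.sin(t),h])) for t in np.linspace(0,6.28,100)]);print(h,r,((P.min(0)+.4-[220,120])*4.8).round(),((P.max(0)+.4-[220,120])*4.8).round())
E
```

```text
rim [0.53723721 0.13030397 0.1435    ]
rim [0.53644453 0.12825187 0.1455    ]
rim [0.53565185 0.12619978 0.1475    ]
[0.53241809 0.1295102  0.04      ] 0.06749200615124255 18.335825088580744
stripes [0.53302014 0.12961102 0.1445    ] 0.05454429194661905 16.19660451270946
0.0595 0.019 [249. 321.] [330. 379.]
0.0895 0.019 [244. 275.] [327. 333.]
0.0895 0.029 [223. 260.] [348. 348.]
0.1455 0.029 [213. 171.] [343. 258.]
```

View pics/c6.png

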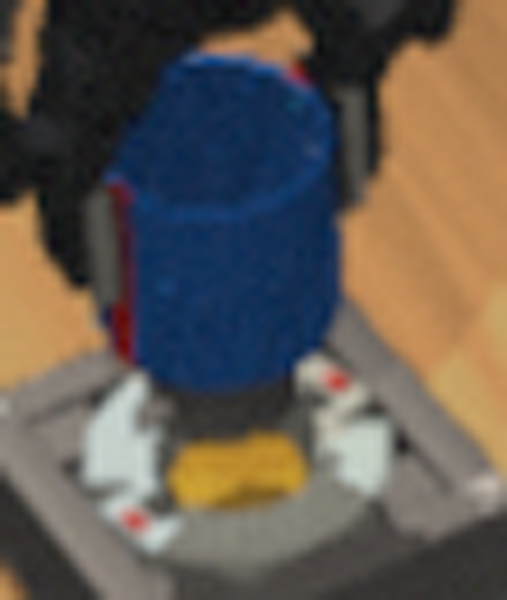

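Seen from the side, the foot and the socket are concentric to within about 1 mm. I'll descend now and feel for the slots.

```bash
python3 -m inch '{"dp":[[0,0,0.006],[0,0,0.012],[0,0,0.016],[0,0,0.018],[0,0,0.018]],"dr":[[0,0,0],[0,0,0],[0,0,0],[0,0,0],[0,0,0]],"hand":[1,1,1,1,1]}';python3 go.py 0.533 0.1315 0.084 2.7;python3 -m inch '{"dp":[[0,0,0.001],[0,0,0.002],[0,0,0.003],[0,0,0.003]],"dr":[[0,0,0],[0,0,0],[0,0,0],[0,0,0]],"hand":[1,1,1,1]}';python3 go.py 0.533 0.1315 0.084 2.7
```

```text
time: 6.75
eef_pos: [0.5327, 0.1325, 0.0891]
tool_rot: [-0.0, 1.0, 0.024, -0.0]
wrist_force: [0.3, -0.5, -2.9]
grip_width: 0.0574
dp [0.0003 0.001  0.0051] dr [-0.      0.0004  0.0014] t 6.75 pos [0.5327 0.1325 0.0891] yaw 2.78 F [ 0.3 -0.5 -2.9] T [-0.03  0.05 -0.01] w 0.0574
time: 7.25
eef_pos: [0.5328, 0.1325, 0.0863]
tool_rot: [0.0, 1.0, 0.024, -0.0]
wrist_force: [0.1, 1.2, -1.5]
grip_width: 0.0574
dp [0.0002 0.001  0.0023] dr [0.     0.     0.0014] t 7.25 pos [0.5328 0.1325 0.0863] yaw 2.78 F [ 0.1  1.2 -1.5] T [-0.07  0.    0.04] w 0.0574
```

```bash
python3 -m inch '{"dp":[[0,0,0.001],[0,0,0.002],[0,0,0.002]],"dr":[[0,0,0],[0,0,0],[0,0,0]],"hand":[1,1,1]}';python3 go.py 0.533 0.1315 0.084 2.7;python3 -m inch '{"dp":[[0,0,0.001],[0,0,0.002],[0,0,0.002]],"dr":[[0,0,0],[0,0,0],[0,0,0]],"hand":[1,1,1]}';python3 go.py 0.533 0.1315 0.084 2.7
```

```text
time: 7.62
eef_pos: [0.5335, 0.1323, 0.0845]
tool_rot: [0.0, 1.0, 0.024, 0.001]
wrist_force: [1.1, -1.2, 0.1]
grip_width: 0.0577
dp [-0.0005  0.0008  0.0005] dr [ 0.0002 -0.0015  0.0014] t 7.62 pos [0.5335 0.1323 0.0845] yaw 2.78 F [ 1.1 -1.2  0.1] T [-0.12 -0.24 -0.  ] w 0.0577
time: 8.0
eef_pos: [0.5336, 0.1323, 0.0824]
tool_rot: [0.0, 1.0, 0.024, 0.001]
wrist_force: [2.6, -1.9, -2.0]
grip_width: 0.0577
dp [-0.0007  0.0008 -0.0016] dr [ 0.0002 -0.0018  0.0013] t 8.0 pos [0.5336 0.1323 0.0824] yaw 2.77 F [ 2.6 -1.9 -2. ] T [-0.24 -0.59  0.02] w 0.0577
```

Light side contact: the wall pushes the cup toward +x and −y. I'll ease it that way.

```bash
python3 -m inch '{"dp":[[0.0008,0.0006,0],[0.0008,0.0006,0]],"dr":[[0,0,0],[0,0,0]],"hand":[1,1]}';python3 go.py 0.533 0.1315 0.084 2.7;python3 -m inch '{"dp":[[0,0,0.001],[0,0,0.002],[0,0,0.002]],"dr":[[0,0,0],[0,0,0],[0,0,0]],"hand":[1,1,1]}';python3 go.py 0.533 0.1315 0.084 2.7
```

```text
time: 8.25
eef_pos: [0.5338, 0.132, 0.0823]
tool_rot: [-0.0, 1.0, 0.024, 0.0]
wrist_force: [2.3, -1.0, -0.5]
grip_width: 0.0572
dp [-0.0008  0.0004 -0.0017] dr [-0.0003 -0.0003  0.0011] t 8.25 pos [0.5338 0.132  0.0823] yaw 2.76 F [ 2.3 -1.  -0.5] T [-0.03 -0.58  0.04] w 0.0572
time: 8.62
eef_pos: [0.5336, 0.1318, 0.0804]
tool_rot: [0.0, 1.0, 0.024, 0.0]
wrist_force: [1.9, -0.1, 0.2]
grip_width: 0.0579
dp [-0.0006  0.0003 -0.0036] dr [ 0.0001 -0.0001  0.0015] t 8.62 pos [0.5336 0.1318 0.0804] yaw 2.79 F [ 1.9 -0.1  0.2] T [-0.15 -0.45  0.02] w 0.0579
```

```bash
python3 -m inch '{"dp":[[0.0007,0,0.001],[0.0007,0,0.002],[0.0007,0,0.002]],"dr":[[0,0,0],[0,0,0],[0,0,0]],"hand":[1,1,1]}';python3 go.py 0.533 0.1315 0.084 2.7;python3 -m inch '{"dp":[[0,0,0.001],[0,0,0.002],[0,0,0.002]],"dr":[[0,0,0],[0,0,0],[0,0,0]],"hand":[1,1,1]}';python3 go.py 0.533 0.1315 0.084 2.7
```

```text
time: 9.0
eef_pos: [0.5337, 0.1319, 0.0782]
tool_rot: [0.0, 1.0, 0.024, -0.001]
wrist_force: [-1.0, -1.5, 2.3]
grip_width: 0.0577
dp [-0.0008  0.0003 -0.0058] dr [0.     0.0012 0.0014] t 9.0 pos [0.5337 0.1319 0.0782] yaw 2.78 F [-1.  -1.5  2.3] T [-0.31 -0.01 -0.01] w 0.0577
time: 9.38
eef_pos: [0.5338, 0.1319, 0.0761]
tool_rot: [0.0, 1.0, 0.024, -0.001]
wrist_force: [-0.6, -1.0, 2.8]
grip_width: 0.0574
dp [-0.0008  0.0004 -0.0079] dr [-0.      0.0012  0.0015] t 9.38 pos [0.5338 0.1319 0.0761] yaw 2.78 F [-0.6 -1.   2.8] T [-0.25  0.12 -0.02] w 0.0574
```

The pins are in the slots: depth is about 12 mm and the force matches the spring. I'll press on down in steps.

```bash
python3 -m inch '{"dp":[[0,0.0003,0.002],[0,0.0003,0.004],[0,0.0003,0.006],[0,0.0003,0.006]],"dr":[[0,0,0],[0,0,0],[0,0,0],[0,0,0]],"hand":[1,1,1,1]}';python3 go.py 0.533 0.1315 0.084 2.7;python3 -m inch '{"dp":[[0,0,0.002],[0,0,0.004],[0,0,0.005],[0,0,0.005]],"dr":[[0,0,0],[0,0,0],[0,0,0],[0,0,0]],"hand":[1,1,1,1]}';python3 go.py 0.533 0.1315 0.084 2.7
```

```text
time: 9.88
eef_pos: [0.5338, 0.1317, 0.0701]
tool_rot: [-0.0, 1.0, 0.024, -0.001]
wrist_force: [-2.8, -0.9, 5.0]
grip_width: 0.0575
dp [-0.0008  0.0002 -0.0139] dr [-0.0002  0.0012  0.0014] t 9.88 pos [0.5338 0.1317 0.0701] yaw 2.78 F [-2.8 -0.9  5. ] T [-0.06  0.4   0.01] w 0.0575
time: 10.38
eef_pos: [0.5338, 0.1317, 0.0655]
tool_rot: [-0.0, 1.0, 0.024, -0.001]
wrist_force: [-3.4, -0.3, 7.5]
grip_width: 0.058
dp [-0.0008  0.0002 -0.0185] dr [-0.0001  0.0011  0.0013] t 10.38 pos [0.5338 0.1317 0.0655] yaw 2.78 F [-3.4 -0.3  7.5] T [-0.08  0.52  0.04] w 0.058
```

```bash
python3 -m inch '{"dp":[[-0.0006,0,0.001],[-0.0006,0,0.0017],[-0.0006,0,0.0017]],"dr":[[0,0,0],[0,0,0],[0,0,0]],"hand":[1,1,1]}';python3 go.py 0.533 0.1315 0.084 2.7;python3 -m inch '{"dp":[[0.0002,0,0],[0.0004,0,0],[0.0006,0.0001,0],[0.0006,0.0001,0]],"dr":[[0,0,0.1],[0,0,0.2],[0,0,0.3],[0,0,0.3]],"hand":[1,1,1,1]}';python3 go.py 0.533 0.1315 0.084 2.7
```

```text
time: 10.75
eef_pos: [0.5337, 0.1317, 0.064]
tool_rot: [-0.0, 1.0, 0.024, 0.0]
wrist_force: [-2.5, -0.2, 8.0]
grip_width: 0.0574
dp [-0.0007  0.0002 -0.02  ] dr [-0.0002 -0.0002  0.0013] t 10.75 pos [0.5337 0.1317 0.064 ] yaw 2.78 F [-2.5 -0.2  8. ] T [-0.02  0.35 -0.1 ] w 0.0574
time: 11.25
eef_pos: [0.5356, 0.1321, 0.0644]
tool_rot: [-0.001, 0.992, -0.126, 0.001]
wrist_force: [-0.8, 0.6, 7.4]
grip_width: 0.0576
dp [-0.0023  0.0012 -0.0196] dr [-0.0013 -0.003  -0.2996] t 11.25 pos [0.5356 0.1321 0.0644] yaw -14.47 F [-0.8  0.6  7.4] T [ 0.16  0.12 -0.03] w 0.0576
```

```bash
python3 -m inch '{"dp":[[0.0002,0,0],[0.0004,0.0001,0],[0.0006,0.0002,0],[0.0006,0.0002,0]],"dr":[[0,0,0.12],[0,0,0.24],[0,0,0.36],[0,0,0.36]],"hand":[1,1,1,1]}';python3 go.py 0.533 0.1315 0.064 -42.2
```

```text
time: 11.75
eef_pos: [0.5363, 0.1316, 0.0644]
tool_rot: [-0.001, 0.953, -0.301, 0.002]
wrist_force: [-0.3, 0.7, 7.0]
grip_width: 0.0574
dp [-0.0027  0.0019  0.0004] dr [-0.0027 -0.0023  0.1241] t 11.75 pos [0.5363 0.1316 0.0644] yaw -35.09 F [-0.3  0.7  7. ] T [0.08 0.09 0.03] w 0.0574
```

```bash
python3 -m inch '{"dp":[[0,0,0],[0.0001,0.0001,0],[0.0001,0.0001,0]],"dr":[[0,0,0.04],[0,0,0.08],[0,0,0.08]],"hand":[1,1,1]}';python3 go.py 0.533 0.1315 0.064 -42.2;python3 -m inch '{"dp":[[0,0,0],[0.0001,0,0]],"dr":[[0,0,0.04],[0,0,0.04]],"hand":[1,1]}';python3 go.py 0.533 0.1315 0.064 -42.2
```

```text
time: 12.12
eef_pos: [0.5363, 0.1314, 0.0644]
tool_rot: [-0.001, 0.941, -0.339, 0.001]
wrist_force: [-1.1, 1.3, 7.2]
grip_width: 0.0578
dp [-0.0026  0.002   0.0004] dr [-0.0027 -0.0021  0.0448] t 12.12 pos [0.5363 0.1314 0.0644] yaw -39.64 F [-1.1  1.3  7.2] T [ 0.08  0.09 -0.04] w 0.0578
time: 12.38
eef_pos: [0.5363, 0.1314, 0.0644]
tool_rot: [-0.001, 0.934, -0.358, 0.001]
wrist_force: [-1.1, 0.4, 7.5]
grip_width: 0.0575
dp [-0.0025  0.0021  0.0004] dr [-0.0027 -0.002   0.0047] t 12.38 pos [0.5363 0.1314 0.0644] yaw -41.93 F [-1.1  0.4  7.5] T [ 0.07  0.07 -0.01] w 0.0575
```

```bash
python3 -m inch '{"dp":[[0,0,0],[0,0,0]],"dr":[[0,0,0.04],[0,0,0.04]],"hand":[1,1]}';python3 go.py 0.533 0.1315 0.064 -42.2;python3 -m inch '{"dp":[[0,0,0],[0,0,0]],"dr":[[0,0,0.03],[0,0,0.03]],"hand":[1,1]}';python3 go.py 0.533 0.1315 0.064 -42.2
```

```text
time: 12.62
eef_pos: [0.5361, 0.131, 0.0644]
tool_rot: [-0.0, 0.927, -0.376, 0.001]
wrist_force: [-0.6, -0.1, 7.9]
grip_width: 0.0575
dp [-0.0025  0.0018  0.0004] dr [-0.0017 -0.0021 -0.0341] t 12.62 pos [0.5361 0.131  0.0644] yaw -44.15 F [-0.6 -0.1  7.9] T [-0.18  0.17  0.12] w 0.0575
time: 12.88
eef_pos: [0.5358, 0.1306, 0.0643]
tool_rot: [0.0, 0.921, -0.389, 0.001]
wrist_force: [-1.2, -2.3, 7.2]
grip_width: 0.0572
dp [-0.0025  0.0014  0.0003] dr [-0.0007 -0.0021 -0.0633] t 12.88 pos [0.5358 0.1306 0.0643] yaw -45.83 F [-1.2 -2.3  7.2] T [-0.43  0.2   0.26] w 0.0572
```

The stop is felt: torque is 0.26 N m at a 48.6° turn. Now I'll let it up slowly.

```bash
python3 -m inch '{"dp":[[0,0,-0.001],[0,0,-0.002],[0,0,-0.003],[0,0,-0.003]],"dr":[[0,0,0],[0,0,0],[0,0,0],[0,0,0]],"hand":[1,1,1,1]}';python3 go.py 0.533 0.1315 0.064 -42.2;python3 -m inch '{"dp":[[0,0,-0.001],[0,0,-0.002],[0,0,-0.002]],"dr":[[0,0,0],[0,0,0],[0,0,0]],"hand":[1,1,1]}';python3 go.py 0.533 0.1315 0.064 -42.2
```

```text
time: 13.38
eef_pos: [0.5357, 0.1306, 0.0668]
tool_rot: [-0.0, 0.921, -0.39, 0.001]
wrist_force: [-0.1, -3.7, 4.6]
grip_width: 0.0576
dp [-0.0025  0.0013  0.0028] dr [-0.0006 -0.0014 -0.0645] t 13.38 pos [0.5357 0.1306 0.0668] yaw -45.9 F [-0.1 -3.7  4.6] T [-0.91 -0.22  0.18] w 0.0576
time: 13.75
eef_pos: [0.5355, 0.1307, 0.0689]
tool_rot: [-0.0, 0.921, -0.39, 0.001]
wrist_force: [1.1, -5.0, 4.4]
grip_width: 0.0576
dp [-0.0024  0.0012  0.0049] dr [-0.0006 -0.0011 -0.0649] t 13.75 pos [0.5355 0.1307 0.0689] yaw -45.92 F [ 1.1 -5.   4.4] T [-1.12 -0.36  0.17] w 0.0576
```

```bash
python3 -m inch '{"dp":[[0.0006,0.0005,0],[0.0006,0.0005,-0.001],[0.0006,0.0005,-0.0015],[0.0006,0.0005,-0.0015]],"dr":[[0,0,0],[0,0,0],[0,0,0],[0,0,0]],"hand":[1,1,1,1]}';python3 go.py 0.533 0.1315 0.064 -42.2;python3 -m inch '{"dp":[[0,0,-0.0005],[0,0,-0.001],[0,0,-0.001]],"dr":[[0,0,0],[0,0,0],[0,0,0]],"hand":[1,1,1]}';python3 go.py 0.533 0.1315 0.064 -42.2
```

```text
time: 14.25
eef_pos: [0.5353, 0.1304, 0.0702]
tool_rot: [-0.0, 0.921, -0.39, 0.0]
wrist_force: [1.8, -2.3, 2.7]
grip_width: 0.0573
dp [-0.0024  0.0009  0.0062] dr [-0.0007 -0.0003 -0.0651] t 14.25 pos [0.5353 0.1304 0.0702] yaw -45.93 F [ 1.8 -2.3  2.7] T [-0.64 -0.56  0.13] w 0.0573
time: 14.62
eef_pos: [0.5351, 0.1302, 0.0706]
tool_rot: [-0.0, 0.921, -0.39, -0.0]
wrist_force: [3.1, -2.3, -4.3]
grip_width: 0.0575
dp [-0.0024  0.0006  0.0066] dr [-0.      0.0001 -0.0651] t 14.62 pos [0.5351 0.1302 0.0706] yaw -45.93 F [ 3.1 -2.3 -4.3] T [-0.65 -0.94  0.11] w 0.0575
```

The cup has risen to the notch roof at about 17.7 mm depth, where an upward pull is resisted. I'll relax the pull, test the lock with a light anticlockwise turn, then release.

```bash
python3 -m inch '{"dp":[[0,0,0.0006],[0,0,0.0006],[0,0,0.0006],[0,0,0.0006]],"dr":[[0,0,-0.04],[0,0,-0.08],[0,0,-0.11],[0,0,-0.11]],"hand":[1,1,1,1]}';python3 go.py 0.533 0.1315 0.064 -42.2
```

```text
time: 15.12
eef_pos: [0.5347, 0.1307, 0.0705]
tool_rot: [-0.0, 0.941, -0.339, -0.0]
wrist_force: [2.3, 1.7, -0.7]
grip_width: 0.0573
dp [-0.0018  0.0005  0.0065] dr [-0.0003  0.001   0.0443] t 15.12 pos [0.5347 0.1307 0.0705] yaw -39.66 F [ 2.3  1.7 -0.7] T [ 0.2  -0.6  -0.01] w 0.0573
```

```bash
python3 -m inch '{"dp":[[0,0,0],[0,0,0]],"dr":[[0,0,-0.03],[0,0,-0.03]],"hand":[1,1]}';python3 go.py 0.533 0.1315 0.064 -42.2;python3 -m inch '{"dp":[[0,0,0],[0,0,0]],"dr":[[0,0,-0.03],[0,0,-0.03]],"hand":[1,1]}';python3 go.py 0.533 0.1315 0.064 -42.2
```

```text
time: 15.38
eef_pos: [0.5345, 0.1305, 0.0705]
tool_rot: [-0.0, 0.946, -0.325, -0.001]
wrist_force: [1.5, 2.0, -0.6]
grip_width: 0.0574
dp [-0.0018  0.0001  0.0065] dr [0.0004 0.0011 0.0753] t 15.38 pos [0.5345 0.1305 0.0705] yaw -37.88 F [ 1.5  2.  -0.6] T [ 0.38 -0.42  0.04] w 0.0574
time: 15.62
eef_pos: [0.5346, 0.1305, 0.0704]
tool_rot: [-0.0, 0.95, -0.311, -0.001]
wrist_force: [1.3, 3.6, 0.7]
grip_width: 0.0575
dp [-0.0018  0.0002  0.0064] dr [-1.000e-04  1.300e-03  1.036e-01] t 15.62 pos [0.5346 0.1305 0.0704] yaw -36.26 F [1.3 3.6 0.7] T [ 0.57 -0.41 -0.41] w 0.0575
```

It is blocked anticlockwise too, at −0.41 N m while still at 17.6 mm depth, so the pins are in the notches. I'll centre it and release.

```bash
python3 -m inch '{"dp":[[0,0,0],[0,0,0],[0,0,0]],"dr":[[0,0,0.05],[0,0,0.08],[0,0,0.08]],"hand":[1,1,1]}';python3 go.py 0.533 0.1315 0.064 -42.2; python3 -m inch '{"dp":[[0,0,0],[0,0,0],[0,0,0],[0,0,0],[0,0,0]],"dr":[[0,0,0],[0,0,0],[0,0,0],[0,0,0],[0,0,0]],"hand":[0.8,0.6,0.4,0.2,0]}' ; python3 -m inch '{"dp":[[0,0,0],[0,0,0],[0,0,0]],"dr":[[0,0,0],[0,0,0],[0,0,0]],"hand":[0,0,0]}';python3 go.py 0.533 0.1315 0.064 -42.2
```

```text
time: 16.0
eef_pos: [0.5343, 0.1299, 0.0704]
tool_rot: [0.001, 0.938, -0.348, -0.001]
wrist_force: [-0.5, 0.5, -0.2]
grip_width: 0.0579
dp [-0.002  -0.0003  0.0064] dr [0.0015 0.0007 0.0261] t 16.0 pos [0.5343 0.1299 0.0704] yaw -40.7 F [-0.5  0.5 -0.2] T [-0.02 -0.22  0.08] w 0.0579
time: 16.62
eef_pos: [0.5353, 0.1302, 0.0706]
tool_rot: [-0.0, 0.937, -0.348, 0.0]
wrist_force: [0.4, -0.1, -0.2]
grip_width: 0.0837
time: 17.0
eef_pos: [0.5351, 0.1302, 0.0706]
tool_rot: [-0.0, 0.937, -0.348, 0.0]
wrist_force: [-0.0, -0.1, 0.3]
grip_width: 0.0853
dp [-0.0024  0.0004  0.0066] dr [-0.0001 -0.0001  0.025 ] t 17.0 pos [0.5351 0.1302 0.0706] yaw -40.77 F [-0.  -0.1  0.3] T [0.03 0.01 0.  ] w 0.0853
```

Released. Next I'll go straight up, move aside and look.

```bash
python3 -m inch '{"dp":[[0,0,-0.02],[0,0,-0.05],[0,0,-0.09],[0,0,-0.13],[0,0,-0.16]],"dr":[[0,0,0],[0,0,0],[0,0,0],[0,0,0],[0,0,0]],"hand":[0,0,0,0,0]}';python3 -m inch '{"dp":[[0,0,0],[0,0,0]],"dr":[[0,0,0],[0,0,0]],"hand":[0,0]}'; python3 - <<'E'
from h import *
import pickle
s=ctrl.sense();im=ctrl.grab_frame("wrist");cv2.imwrite("pics/w9.png",im);pickle.dump(s,open("w9.pkl","wb"))
im=ctrl.grab_frame("side");cv2.imwrite("pics/s9.png",im);cv2.imwrite("pics/s9c.png",cv2.resize(im[120:245,220:360],(672,600),interpolation=cv2.INTER_CUBIC))
E
```

```text
time: 17.62
eef_pos: [0.5353, 0.1302, 0.2324]
tool_rot: [-0.0, 0.937, -0.348, 0.001]
wrist_force: [0.6, -0.0, 0.7]
grip_width: 0.0854
time: 17.88
eef_pos: [0.5341, 0.1302, 0.2296]
tool_rot: [0.0, 0.937, -0.348, -0.001]
wrist_force: [-0.5, -0.4, -1.2]
grip_width: 0.0855
```

View pics/w9.png

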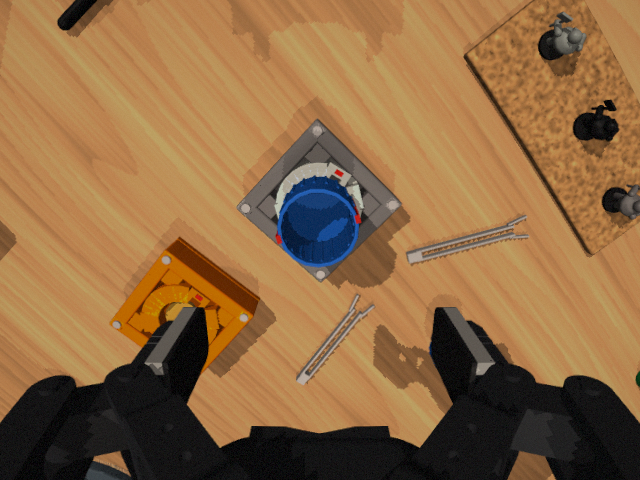

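View pics/s9c.png

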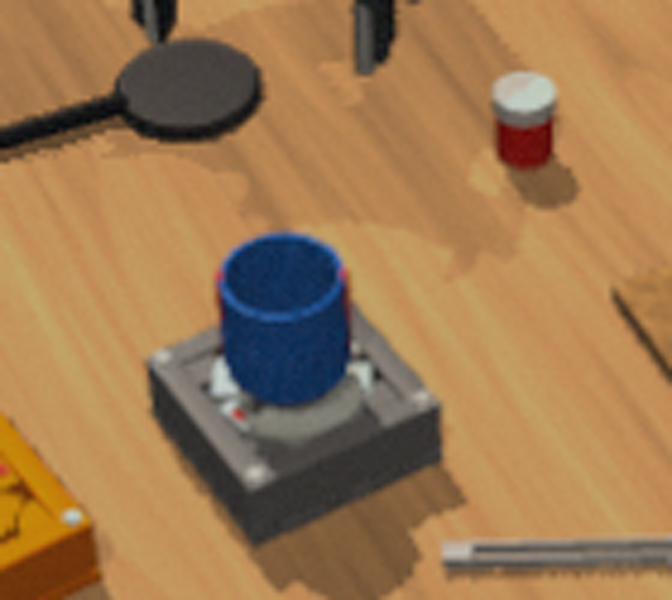

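The cup stands upright in the grey dock. In the wrist view the stripes are at (358,218) and (279,240), and the rim is centred at (318,228). In the side crop s9c the rim spans columns 220–348 and rows 234–320. I'll check its angle and height.

```bash
python3 - <<'E'
from h import *
import pickle
s=pickle.load(open("w9.pkl","rb"))
p,q=[atz("wrist",u,.1075,s) for u in((358,218),(279,240))];d=p-q;print((p+q)/2,np.linalg.norm(d),np.degrees(np.arctan2(d[1],d[0])))
S=lambda x,y:(x/4.8+220-.4,y/4.8+120-.4)
p,q=[atz("side",S(*u),.1065) for u in((346,275),(221,285))];d=p-q;print((p+q)/2,np.linalg.norm(d),np.degrees(np.arctan2(d[1],d[0])))
for h in(.104,.1085,.118):
    P=np.array([proj("side",np.array([.5325+.029*np.cos(t),.129+.029*np.sin(t),h])) for t in np.linspace(0,6.28,100)]);print(h,((P.min(0)+.4-[220,120])*4.8).round(),((P.max(0)+.4-[220,120])*4.8).round())
a=cv2.imread("pics/side0.png");b=cv2.imread("pics/s9.png")
cv2.imwrite("pics/cmp.png",np.hstack([a,b])[40:440:1,::1][:, :][0:400] if 0 else cv2.resize(np.hstack([a[40:460,200:500],b[40:460,200:500]]),(800,560)))
E
```

```text
[0.53323054 0.1299865  0.1075    ] 0.058246811730166256 -24.570764516544532
[0.53173384 0.12709506 0.1065    ] 0.057168967047281895 -20.82623589143158
0.104 [220. 238.] [347. 325.]
0.1085 [220. 230.] [347. 318.]
0.118 [218. 215.] [346. 303.]
```

View pics/cmp.png

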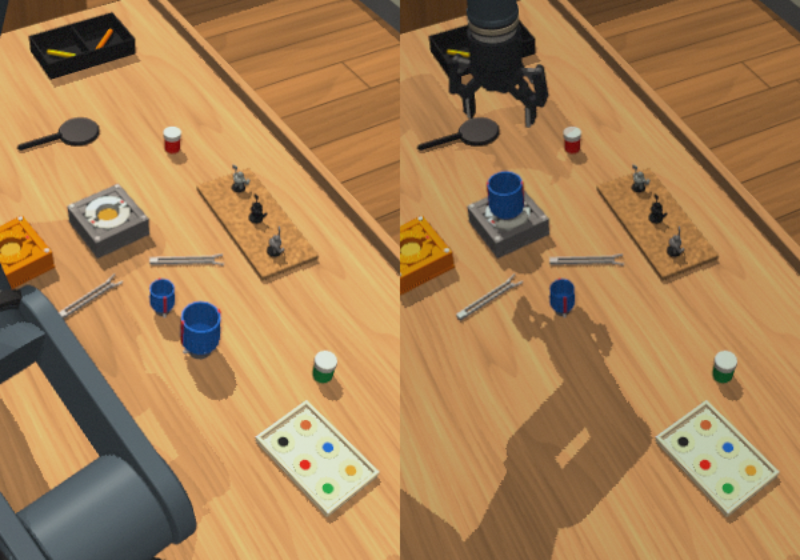

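```bash
python3 - <<'E'
from workcell import ctrl
print(ctrl.close_job())
E
```

```text
the job is handed in; nothing more can be done
None
```

The larger blue cup is locked upright in the grey dock with nothing holding it, and I handed the job in at about 18 s.

- **Insertion:** I gripped the cup at 60 N and felt it down into the slots with at most about 4 N of side force. The spring force as it went in matched the figures you gave. I pressed it to about 24 mm and twisted it clockwise about 48.6°, until the stop showed 0.26 N m.
- **Lock test:** I let it up and it stopped at about 17.7 mm below the mouth, against 17.5 mm expected. There it resisted a light upward pull, and an anticlockwise turn was blocked at about 0.4 N m. I then centred it and released.
- **Last pictures:** The cup stands upright on the socket axis, and the listed things still in view look unmoved.
- **Checks that disagreed:**
  - The stripe angle measured −24.6° from the wrist camera and −20.8° from the side camera. About −27° ± 3° was expected, and the side camera's reading is a poor one because the stripes are hard to see from there.
  - The rim height in the side picture fell between the locked and hanging heights, slightly nearer locked. That the cup is locked rests mainly on the force tests.

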